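# Pin the drip arm and draw it out over the far glass

## Task

The drip arm lies in its stand with its eye already between the two prongs of the fork: take the headed pin from the wooden block, push it down through fork and eye until its head sits fully home on the fork, and let it go. Then squeeze in the button on the side of the arm's grip and draw the arm straight out past its first stop to its second and last stop, so that the dripper stands over the far glass. Finish while holding: keep your grip on the arm and hold it drawn out there, leaving the two glasses, the jebena and the grinder where they stand.

Things in the scene. Friction and masses are not known exactly. Their poses are not given: they have to be found in the camera images.
- stand: Fixed dark steel drip stand; origin on the counter at mid-width, +x the level direction in which the arm is drawn out, z up. Foot x -175 to 300 mm, 110 wide. Rear post (x -162 to -138, 170 high) with a fork of two level prongs 36 wide, to x = -80: z 130-140 and 160-170. Saddle post at x 74 to 96, its cheeks 35 over all, up to z = 163. Drip tray x 209 to 299, 22 high.
- fork_hole (a point): Centre of the upright hole in the fork at the top face of the upper prong (170 mm above the counter, x = -105 mm in the stand's frame). Round 12 mm holes go through upper prong, the arm's eye (z 143 to 157 mm) and lower prong, in line at the start. Free space below the lower prong.
- pin: Loose steel headed pin, about 80 g: shank 10 mm thick, 52 mm long with a 5 mm taper at its tip; round head 22 mm across, 18 mm tall. Origin: the tip; z points along the pin to its head. At the start it stands upright in the wooden block with the underside of its head on the block's top, 62 mm above the counter, and lifts straight out.
- pin_shoulder (a point): Centre of the underside of the pin's head, 52 mm from the tip. It coincides with point fork_hole when the pin is fully home.
- tool_block: Fixed wooden block 100 x 60 x 62 mm (its own x, y, z) with two upright holes of 14 mm, 56 mm deep, at x = +24 and -24 mm. The pin stands in the hole at +24 mm. Origin: centre of its underside, on the counter.
- outer (a joint): How far the drip arm's outer tube (steel, 22 mm square, axis 150 mm above the counter) has slid out of fork and saddle along the stand's +x, in m. 0 at the start: eye in line with the fork. It slides at about 1.5 N, up to 0.05, while the pin is not in; pinned, it has about 2 mm of play.
- tube (a joint): How far the inner tube with grip and dripper is drawn out along the stand's +x, in m: 0 fully in (start), first stop 0.065, second stop 0.130 (end of travel 0.131). A 3 N spring plus 1 N friction resist. With the button out a catch holds it at 0 and at both stops; pressing the button over 4 mm frees it. Let go in between, the button clicks out at the next stop.
- button (a joint): How far the release button is pressed in, in m: 0 out, 0.006 fully in. It moves along the stand's -y and takes about 8 N fully in. It moves with the grip.
- grip (a point): Middle of the black grip on the inner tube, between the outer tube's mouth and the dripper, 150 mm above the counter, x = 155 mm in the stand's frame when in. 60 mm long (stand's x), 30 high, sides at y = -15 and +13 mm. Button on the +y side, the other side plain: fingers closing across it from above squeeze the button, 35 mm over both, 29 pressed.
- button_face (a point): Centre of the button's outer face: a round steel button 16 mm in diameter on the +y side of the grip, at the middle of its length and height, 7 mm proud when out.
- spout (a point): Lower end of the white cone dripper in the ring at the arm's end, 100 mm above the counter and 110 mm beyond the grip's middle along the stand's +x. The dripper is 96 mm across at its rim, which is 172 mm above the counter. It is fixed to the inner tube.
- glass_near: Loose small glass cup, 54 mm across, 72 mm high, standing on the counter in line with the arm, under the spout's place at the first stop. Origin: centre of its underside.
- glass_far: The same kind of glass, 65 mm farther along the stand's +x, under the spout's place at the second stop. Origin: centre of its underside.
- jebena: Loose orange ceramic coffee pot (jebena), 160 mm across the belly, 242 mm high with its stopper, with handle and spout about 100 mm out on either side. Origin: centre of its underside.
- grinder: Loose white plastic coffee grinder with clear hopper and a small lever lock, 170 x 140 mm, 287 mm high. Origin: centre of its underside.

How it is judged:
By the outcome, as a careful person would: the job done as asked, in the order asked, and still so for the second after the job is handed in, while the arm keeps its last pose, push and grip.
It also fails if it takes over 56 s, if anything falls off the work surface, if the arm or the gripper's body presses on something with over 40 N, if the wrist force passes 120 N, or if a joint passes its speed limit or range.

## Robot

A 6-joint arm with a two-finger parallel gripper is mounted at the origin on the work surface. World frame = base frame: x ahead of the robot, y to its left, z up, the work surface at z = 0. Lengths are in mm, angles in rad, forces in N, time in s.
With the tool pointing down it reaches from about 400 to 825 mm from the base axis. Payload 7 kg.
Tool frame: the origin (TCP) lies at the very end of the fingers, on their centre line; the grasp point (between the pads) lies 19 mm behind it; z points along the fingers, y is the line along which they close (so a half turn about z gives the same grasp; the last joint's range is limited). The gripper opens to 88 mm and grips with 3 to 60 N. Pads are 19 mm wide; open, the fingers measure 130 mm over their backs; the gripper's body (78 mm by 193 mm) begins 47 mm behind the grasp point.
Start: joints at [-0.899, 0.359, 0.012, 0, -1.224, -0.288], TCP at [252.724, -625.88, 187.261] pointing down, gripper open.
Joint ranges: [-3.07, 3.07], [-1.43, 2.12], [-1.02, 1.25], [-3.03, 1.67], [-3.05, -0], [-3.03, 3.03]. Speed limits (rad/s): [2.39, 2.39, 3.01, 3.14, 3.14, 3.14].

## Interface

Orientations are given as a unit quaternion [x, y, z, w].
In Python, from plant import bot gives the robot as it stands. Calls block until the motion is done:
- bot.move_ptp(position, orientation): joint-space move of the TCP to a pose.
- bot.line_to(position, velocity=150, ori=None): straight line of the TCP; ori=None keeps the orientation; velocity is the mean speed in mm/s.
- bot.move_joints(angles): joint-space move.
- bot.move_gripper(opening, force=None): finger opening in mm; force is the grip in N (None keeps the last); returns when the fingers have stopped.
- bot.pause(seconds).
- bot.solve_ik(position, orientation): joint angles nearest the present ones, or None.
- bot.read_state(): the state.
- bot.camera(name): name is "side" or "top" or "wrist"; returns the picture (480x640x3 uint8, red, green, blue); there is no depth.
- bot.get_calibration(name): a dict with "fx", "fy", "cx", "cy" (pixels), "distortion" ([k1, k2, p1, p2, k3] as OpenCV has them; the pictures are not rectified), "view" (4x4, takes a point from world to camera coordinates); the wrist camera has in their place "T_tool_cam" (4x4, takes a point from camera to tool coordinates, whose origin is the TCP and whose axes are the flange's). Camera axes: x right, y up, looking along -z (the intrinsics and any distortion apply to the point x, -y, -z); pixel columns grow to the right and rows downward; lengths in mm; the calibration is good to about 2 mm. A picture is of the moment at which its call begins: read the wrist's pose just before it. get_calibration takes no time and is no camera call.
A pose or a line that the arm cannot do raises bot.Unreachable and nothing moves.
- bot.close_job(): hands the job in; it is judged then, once.
The state is a dict: "t": time; "joint_pos": joint angles; "qvel": joint speeds; "tau": joint torques, N m; "tcp_pos": TCP position; "eef_rot": TCP orientation; "contact_force": force on the tool from outside, world axes, zero at the start; "moment": the same for the moment, N m; "width": finger opening in mm; "finger_force": force on a finger pad.
Only numpy, scipy, OpenCV 4.12 (cv2) and the standard library are available. Lean on these libraries where they do the work, as an engineer would, in place of code of your own. Each camera call takes 0.05 s, during which the arm holds its last target. There are 200 camera calls.

## Working session

There is one attempt and no reset: what is moved stays moved. The work goes in short steps, each a Python script; the robot and the scene stay as the last script left them, time stands still between calls to the robot, and variables do not carry over. Pictures are saved under pics/ and viewed, at most 10 in all, crops included, and the job is handed in when it is done.

```bash
mkdir -p pics
python3 - <<'E'
from plant import bot
import cv2,numpy as np
s=bot.read_state();print(s['t'],s['tcp_pos'],s['eef_rot'],s['width'])
for n in("side","top","wrist"):
    im=bot.camera(n);cv2.imwrite(f"pics/{n}0.png",im[:,:,::-1])
    print(n,{k:np.round(v,4).tolist() for k,v in bot.get_calibration(n).items()})
E
```

```text
0.0 [ 252.49713941 -625.37739482  186.3001945 ] [-1.90654124e-01  9.81656896e-01  8.26472483e-04 -2.45325499e-04] 87.33912723213648
side {'fx': 536.6152, 'fy': 536.6152, 'cx': 322.9761, 'cy': 233.3035, 'distortion': [0.0047, 0.0, 0.0, 0.0, 0.0], 'view': [[-0.8174, -0.5761, -0.004, 457.8776], [0.3024, -0.4348, 0.8482, -280.43], [-0.4904, 0.6921, 0.5296, -1242.6735], [0.0, 0.0, 0.0, 1.0]]}
top {'fx': 612.3116, 'fy': 612.3116, 'cx': 316.1748, 'cy': 236.4488, 'distortion': [-0.1064, 0.0, 0.0, 0.0, 0.0], 'view': [[-0.0094, -1.0, 0.0003, -22.9539], [0.9813, -0.0092, 0.192, -577.5304], [-0.192, 0.0021, 0.9814, -1580.8573], [0.0, 0.0, 0.0, 1.0]]}
wrist {'fx': 333.9025, 'fy': 333.9025, 'cx': 320.3117, 'cy': 237.0744, 'distortion': [-0.06, 0.0, 0.0, 0.0, 0.0], 'T_tool_cam': [[-0.0005, 0.9633, 0.2685, 72.7965], [1.0, 0.0002, 0.001, 0.5077], [0.0009, 0.2685, -0.9633, -197.2394], [0.0, 0.0, 0.0, 1.0]]}
```

View pics/side0.png

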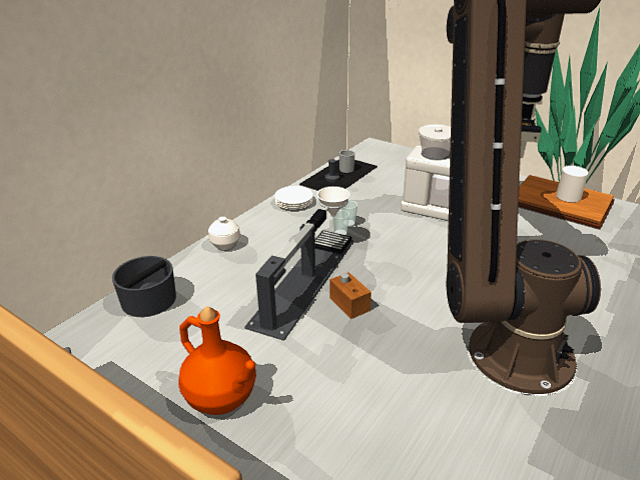

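View pics/top0.png

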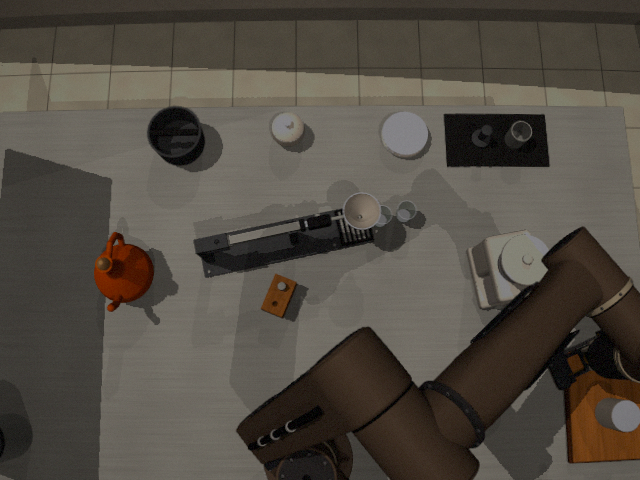

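The side view shows the stand (fork top near 270,263; dripper 333,197), the block with the pin (346,277) and the jebena at left. The top view shows the fork near (211,243), the pin at (282,286), the grip at (320,221) and the dripper at (361,210). I'll enlarge both.

```bash
cat > h.py <<'E'
import numpy as np, cv2
from plant import bot
from scipy.spatial.transform import Rotation as R
from scipy.optimize import least_squares
def view(name,st=None):
    c=bot.get_calibration(name)
    if name!="wrist": return np.array(c["view"])
    T=np.eye(4);T[:3,:3]=R.from_quat(st["eef_rot"]).as_matrix();T[:3,3]=st["tcp_pos"]
    return np.linalg.inv(T@np.array(c["T_tool_cam"]))
def proj(name,P,V):
    c=bot.get_calibration(name);P=np.atleast_2d(P);p=P@V[:3,:3].T+V[:3,3];p=p*[1,-1,-1]
    K=np.array([[c["fx"],0,c["cx"]],[0,c["fy"],c["cy"]],[0,0,1.]])
    return cv2.projectPoints(p,np.zeros(3),np.zeros(3),K,np.array(c["distortion"],float))[0][:,0]
def tri(obs,x0=(500,0,100)): # obs: list of (name,V,px)
    f=lambda x:np.concatenate([proj(n,x,V)[0]-px for n,V,px in obs])
    r=least_squares(f,x0);return r.x,r.fun
def onz(name,V,px,z):
    f=lambda x:proj(name,[x[0],x[1],z],V)[0]-px
    return least_squares(f,[550,0]).x
E
python3 - <<'E'
import cv2
t=cv2.imread("pics/top0.png")[180:330,190:430];cv2.imwrite("pics/topc.png",cv2.resize(t,None,fx=3.3,fy=3.3,interpolation=2))
t=cv2.imread("pics/side0.png")[180:340,240:390];cv2.imwrite("pics/sidec.png",cv2.resize(t,None,fx=3.75,fy=3.75,interpolation=2))
E
```

```text
(no output)
```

View pics/topc.png

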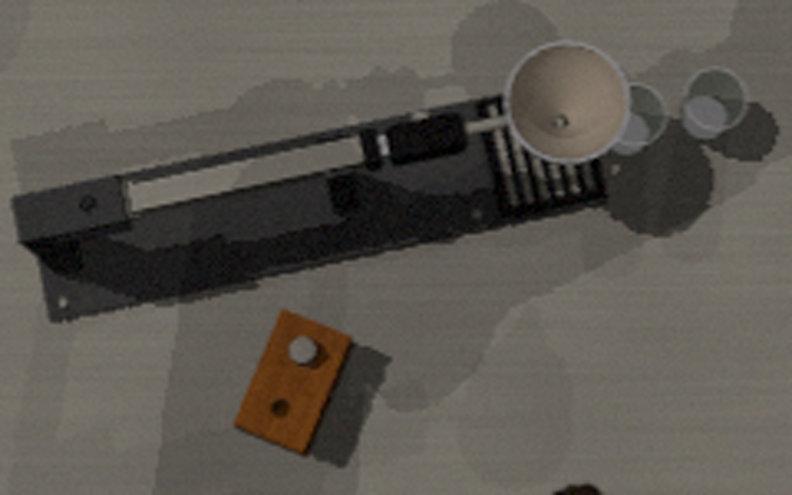

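View pics/sidec.png

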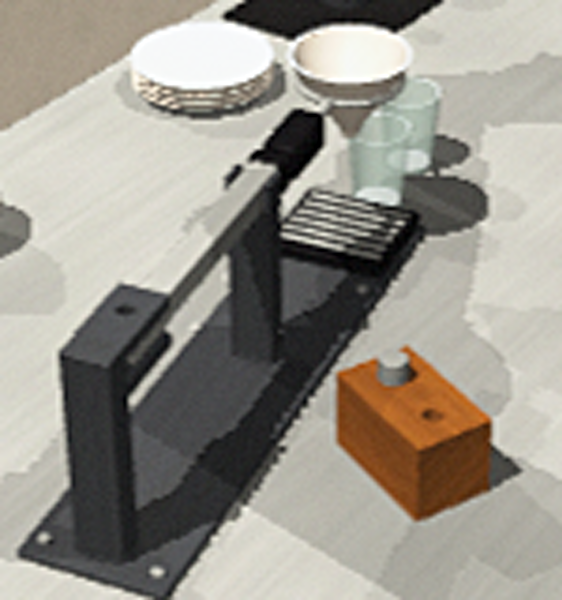

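The top crop shows the fork hole (88,203), pin head top (302,350), empty hole (280,408), dripper rim centre (567,102), and grip (428,137). In the side crop: fork hole (125,310), pin head top (393,357), empty hole (431,414), dripper rim (351,62).

Run:
```python
from h import *
T=lambda p:(np.array(p)+.5)/3.3-.5+[190,180]
S=lambda p:(np.array(p)+.5)/3.75-.5+[240,180]
Vt,Vs=view("top"),view("side")
for n,a,b in[("fork",(88,203),(125,310)),("pin",(302,350),(393,357)),("hole",(280,408),(431,414)),("rim",(567,102),(351,62))]:
    x,f=tri([("top",Vt,T(a)),("side",Vs,S(b))]);print(n,x.round(1),f.round(2))
for n,a,z in[("fork",(88,203),170),("pin",(302,350),80),("hole",(280,408),62),("rim",(567,102),172),("grip",(428,137),165),("g1",(388,146),165),("g2",(466,128),165),("near",(640,117),72),("far",(716,100),72)]:
    print(n,onz("top",Vt,T(a),z).round(1))
```

```text
fork [546.8 221.3 168. ] [-0.25 -0.41  0.45  0.11]
pin [444.9  64.6  79.4] [-0.32 -0.63  0.69  0.12]
hole [401.4  83.2  61.6] [-0.4  -0.81  0.86  0.15]
rim [ 622.3 -142.5  162.8] [-0.13 -0.23  0.29  0.06]
fork [545.4 220.3]
pin [443.2  63.7]
hole [399.2  82.2]
rim [ 619.5 -142.1]
grip [594.9 -36.5]
g1 [588.2  -6.1]
g2 [601.6 -65.4]
near [ 630.5 -208.8]
far [ 644.1 -271.1]
```

```bash
cat >> h.py <<'E'
d=np.array([74.2,-362.5]);d/=np.linalg.norm(d); n=np.array([-d[1],d[0]])
def quat(y):  # tool down, tool y along 2-vector y
    y=np.r_[np.array(y)/np.linalg.norm(y),0];z=np.array([0,0,-1.]);return R.from_matrix(np.c_[np.cross(y,z),y,z]).as_quat()
def shot(name,f):
    st=bot.read_state();im=bot.camera(name);cv2.imwrite(f"pics/{f}.png",im[:,:,::-1]);np.save(f"pics/{f}.npy",view(name,st));return st
E
python3 - <<'E'
from h import *
for s in(1,-1):
    for nm,p,y in[("A",(444,64,190),d),("Alow",(444,64,64),d),("B",(546,221,280),d),("Blow",(546,221,172),d),("G",(598,-34,131),n),("Gout",(598+27,-34-129,131),n)]:
        q=bot.solve_ik(p,quat(s*y));print(s,nm,None if q is None else np.round(q,2))
E
```

```text
1 A [ 0.58 -0.03 -0.46  0.   -1.14  1.19]
1 Alow [ 0.58  0.11 -0.64  0.   -0.82  1.19]
1 B [ 0.72  0.17 -0.03  0.   -1.37  1.06]
1 Blow [ 0.72  0.23 -0.21  0.   -1.14  1.06]
1 G None
1 Gout [ 0.05  0.35 -0.13  0.   -1.09 -2.99]
-1 A [ 0.58 -0.03 -0.46  0.   -1.14 -1.95]
-1 Alow [ 0.58  0.11 -0.64  0.   -0.82 -1.95]
-1 B [ 0.72  0.17 -0.03  0.   -1.37 -2.09]
-1 Blow [ 0.72  0.23 -0.21  0.   -1.14 -2.09]
-1 G [ 0.27  0.28 -0.24  0.   -1.05 -0.07]
-1 Gout [ 0.05  0.35 -0.13  0.   -1.09  0.16]
```

Run:
```python
from h import *
q=quat(d)
p=bot.read_state()["tcp_pos"]
bot.line_to([p[0],p[1],400],300)
bot.move_ptp([444,64,400],q);print(bot.read_state()["t"])
bot.line_to([444,64,190],250);bot.pause(.2);s=shot("wrist","A");print(s["t"],s["tcp_pos"],s["contact_force"])
bot.line_to([444,64,280],300);bot.line_to([546,221,280],250);bot.pause(.2);s=shot("wrist","B");print(s["t"],s["tcp_pos"],s["contact_force"])
a=np.hstack([cv2.imread("pics/A.png")[:,:],cv2.imread("pics/B.png")]);cv2.imwrite("pics/AB.png",cv2.resize(a,(800,300),interpolation=cv2.INTER_AREA))
```

```text
3.5417
4.7333 [444.63210168  64.30596495 191.0533208 ] [ 0.48453429 -0.6755793   0.87320442]
6.3333 [545.65604958 220.13333136 280.80072695] [-0.85075357 -0.12356413 -0.38019296]
```

View pics/AB.png

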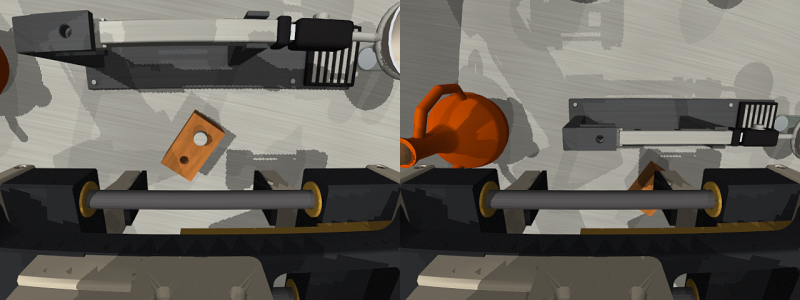

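In both wrist views the target (pin head at left, fork hole at right) sits near full-resolution pixel (320,222), so the relative offset is already nearly right. I'll enlarge both crops to refine it.

Run:
```python
import cv2,numpy as np
c=[cv2.resize(cv2.imread(f"pics/{f}.png")[190:255,287:353],None,fx=6,fy=6,interpolation=cv2.INTER_CUBIC) for f in"AB"]
cv2.imwrite("pics/ABc.png",np.hstack(c))
```

```text
(no output)
```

View pics/ABc.png

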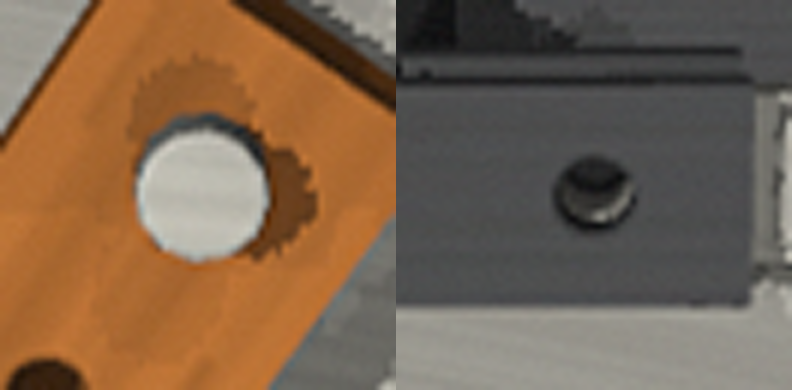

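The pin head top centre is at crop (202,195), full-resolution (320.3,222.1). The fork hole centre is at (199.5,193), full-resolution (319.8,221.7). Both fork edges are level, so the yaw is right.

Run:
```python
from h import *
for i in range(4): print(bot.read_state()["tcp_pos"].round(2))
VA,VB=np.load("pics/A.npy"),np.load("pics/B.npy")
c=lambda p,q:view("wrist",dict(tcp_pos=p,eef_rot=quat(d)))
for nm,V,px,z in[("pin",VA,(320.25,222.1),80),("pinC",c((444,64,190),0),(320.25,222.1),80),("fork",VB,(319.8,221.7),170),("forkC",c((546,221,280),0),(319.8,221.7),170)]:
    print(nm,onz("wrist",V,px,z).round(2))
print(onz("top",view("top"),(124,273),120))
```

```text
[545.7  220.24 280.77]
[545.7  220.24 280.77]
[545.7  220.24 280.77]
[545.7  220.24 280.77]
pin [445.27  64.74]
pinC [444.69  64.37]
fork [546.56 221.05]
forkC [546.98 221.87]
[473.85420983 465.55871734]
```

Run:
```python
from h import *
q=quat(d)
def rep(m):
    s=bot.read_state();print(m,round(s["t"],2),s["tcp_pos"].round(2),"w",round(s["width"],2),"F",s["contact_force"].round(1),s["finger_force"])
bot.line_to([546,221,290],250)
bot.line_to([445,64.6,200],250);rep("above")
bot.move_gripper(50)
bot.line_to([445,64.6,64.5],150);bot.pause(.2);rep("low")
bot.move_gripper(15,40);rep("grip")
bot.line_to([445,64.6,150],120);bot.line_to([445,64.6,262],250);bot.line_to([546.7,221.5,262],220)
bot.line_to([546.7,221.5,232],80);bot.pause(.3);rep("over fork")
shot("wrist","w2");shot("side","s2");shot("top","t2")
r=lambda f,y,x,h,w,k:cv2.resize(cv2.imread(f"pics/{f}.png")[y:y+h,x:x+w],None,fx=k,fy=k,interpolation=2)
cv2.imwrite("pics/c2.png",np.hstack([r("w2",150,220,200,200,2),r("s2",210,230,80,80,5)]))
```

```text
above 7.61 [446.03  65.3  200.66] w 88.02 F [ 1.  -0.3 -0.3] 0.0
low 9.68 [445.48  64.92  65.21] w 50.26 F [-0.3  0.2 -0.3] 0.0
grip 10.47 [444.98  64.59  64.47] w 14.71 F [ 0.7 -0.6 -0. ] 0.0
over fork 13.77 [546.87 221.63 232.38] w 15.01 F [-1.2  0.2  0.2] 0.0
```

View pics/c2.png

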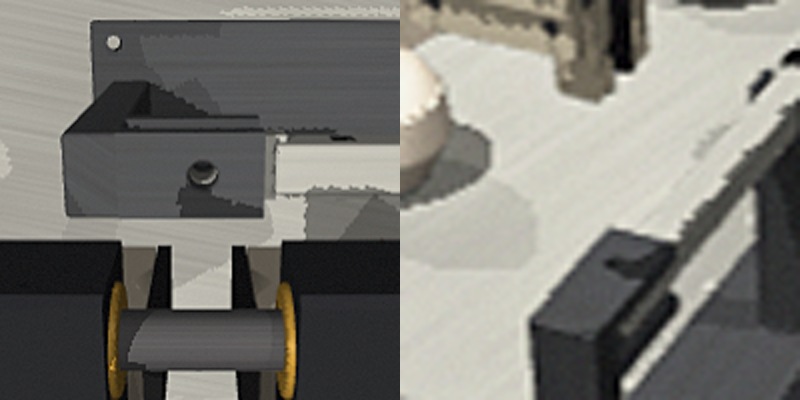

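The wrist crop shows the fingers empty (tips near full row 272) and the fork hole at (321,236). In the side crop the finger tips are at about (268,229), nearer the top than I expected, so the pin wasn't grasped. I'll compare this with the projection.

Run:
```python
from h import *
Vs=np.load("pics/s2.npy")
for z in(220,232,245,260,280): print(z,proj("side",[546.8,221.6,z],Vs).round(1))
Vt=np.load("pics/t2.npy"); print(proj("top",[546.8,221.6,232],Vt),proj("top",[445,64.7,80],Vt),proj("side",[445,64.7,80],Vs))
V=np.load("pics/w2.npy")
m=np.r_[n,0]
for o in(0,9.5):
  for z in (0,19,60): print(o,z,proj("wrist",np.array([546.87,221.63,232.38+z])+o*m,V).round(1))
r=lambda f,y,x,h,w,k:cv2.resize(cv2.imread(f"pics/{f}.png")[y:y+h,x:x+w],None,fx=k,fy=k,interpolation=2)
cv2.imwrite("pics/c3.png",np.hstack([r("t2",160,170,160,160,2.5),r("s2",140,230,160,160,2.5)]))
```

```text
220 [[272.1 244. ]]
232 [[271.8 239.7]]
245 [[271.5 234.9]]
260 [[271.2 229.3]]
280 [[270.7 221.7]]
[[211.64297408 235.7852084 ]] [[280.79789747 285.01763131]] [[345.07083716 274.77042337]]
0 0 [[320.7 262.9]]
0 19 [[320.8 274.2]]
0 60 [[321. 308.]]
9.5 0 [[320.7 248.4]]
9.5 19 [[320.8 258.5]]
9.5 60 [[321.  288.8]]
```

View pics/c3.png

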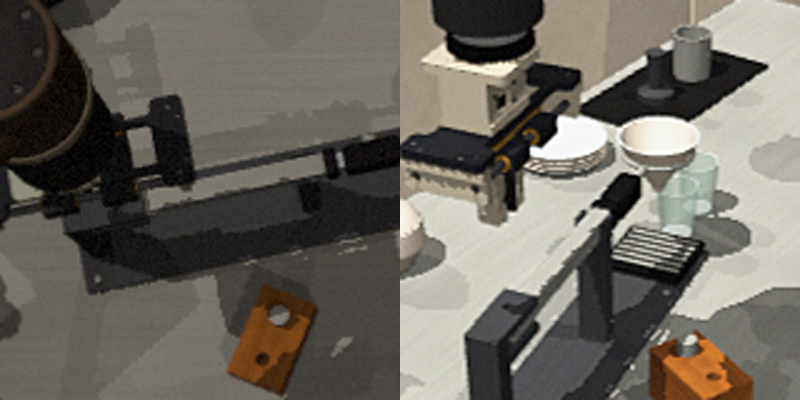

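The pin still stands in the block (side view near 346,277). The finger tips look about 30 mm short of the reported TCP. I'll go back and feel for the block top with the open fingers.

```bash
cat >> h.py <<'E'
def rep(m):
    s=bot.read_state();print(m,round(s["t"],2),np.round(s["tcp_pos"],2),"w",round(s["width"],2),"F",np.round(s["contact_force"],1),np.round(s["finger_force"],1));return s
E
python3 - <<'E'
from h import *
bot.line_to([546.7,221.5,262],250);bot.line_to([445,64.6,200],250);bot.move_gripper(50)
bot.line_to([445,64.6,72],200);bot.pause(.1);f0=rep("start")["contact_force"]
z=72
while z>28:
    z-=2;bot.line_to([445,64.6,z],40);s=bot.read_state();f=np.linalg.norm(s["contact_force"]-f0)
    if f>6: rep("touch %g"%z);break
else: rep("none")
shot("side","s3")
r=lambda f,y,x,h,w,k:cv2.resize(cv2.imread(f"pics/{f}.png")[y:y+h,x:x+w],None,fx=k,fy=k,interpolation=2)
cv2.imwrite("pics/c4.png",r("s3",200,270,120,150,5))
E
```

```text
start 16.81 [446.    65.13  73.26] w 49.86 F [ 0.4  0.2 -0.3] 0.0
none 22.31 [444.89  64.54  27.87] w 49.85 F [-0.3 -0.3  0.8] 0.0
```

View pics/c4.png

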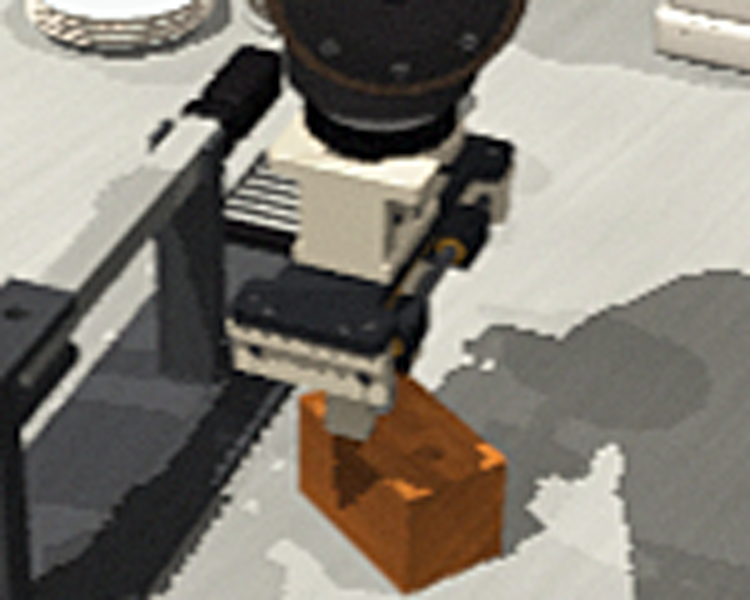

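The near finger's tip is at crop (350,430), full-resolution (340,286), close above the block top and beside the pin. I'll step down a little further to a touch, back off, and close.

Run:
```python
from h import *
Vs=view("side")
for z in(55,62,68,75): print(z,proj("side",[445-.2*30,64.6+.98*30,z],Vs).round(1))
f0=bot.read_state()["contact_force"];z=28.
while z>16:
    z-=2;bot.line_to([445,64.6,z],60);s=bot.read_state();f=np.linalg.norm(s["contact_force"]-f0)
    if f>6: break
rep("touch? %g"%z)
bot.line_to([445,64.6,z+2],60);bot.move_gripper(14,40);s=rep("grip")
```

```text
55 [[340.6 289.1]]
62 [[340.6 287. ]]
68 [[340.6 285.1]]
75 [[340.7 282.9]]
touch? 22 23.11 [445.35  64.72  22.94] w 49.76 F [-3.1 -0.1 13. ] 7.1
grip 23.95 [444.9   64.55  23.91] w 21.1 F [-0.1  0.1 -0.7] 40.0
```

Run:
```python
from h import *
bot.line_to([445,64.6,205],200);bot.line_to([546.7,221.5,205],220)
bot.line_to([546.7,221.5,188],80);bot.pause(.25);rep("over fork")
shot("wrist","w5");shot("side","s5")
r=lambda f,y,x,h,w,k:cv2.resize(cv2.imread(f"pics/{f}.png")[y:y+h,x:x+w],None,fx=k,fy=k,interpolation=2)
cv2.imwrite("pics/c5.png",np.hstack([r("w5",200,270,80,80,5),r("s5",220,240,66,66,6)[:400,:396]]) if 0 else np.hstack([r("w5",200,270,80,80,5),cv2.resize(r("s5",220,240,66,66,6),(400,400))]))
```

```text
over fork 26.62 [546.87 221.58 188.43] w 21.0 F [ 0.7  0.5 -1. ] 40.0
```

View pics/c5.png

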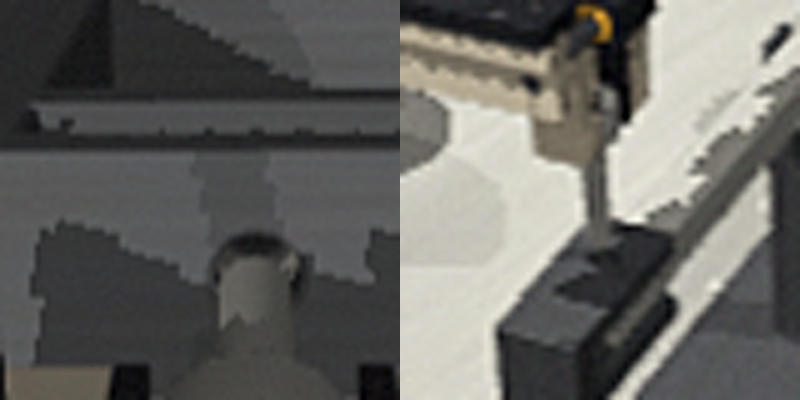

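The wrist crop shows the pin's tip (columns 220–296, centre 258) over the hole (columns 207–310, centre 259), with the rows agreeing within about 1 mm. I'll lower it while watching the force.

Run:
```python
from h import *
f0=bot.read_state()["contact_force"];z=188.;x,y=546.7,221.5
while z>130.5:
    st=3 if z>138 else 1
    z-=st;bot.line_to([x,y,z],60);s=bot.read_state();f=s["contact_force"]-f0
    if abs(f[2])>10 or np.linalg.norm(f)>18: break
    if int(z)%12<3: print(z,f.round(1))
rep("end %g"%z)
```

```text
182.0 [0.2 0.5 0.4]
170.0 [ 0.3 -1.3  1.2]
158.0 [ 1.  -1.3  0.5]
146.0 [ 0.4 -1.2  0. ]
134.0 [-1.  -1.9  0.3]
133.0 [-0.1 -1.5  0.7]
132.0 [-0.2 -1.4  1.4]
end 130 32.73 [546.82 221.5  131.82] w 20.72 F [-6.9 -2.3 12.1] 40.0
```

Seating resistance came at TCP z 131.8, where the pin's shoulder should meet the fork. Next I release the pin, retreat and take the grip.

Run:
```python
from h import *
bot.move_gripper(60);rep("open")
bot.line_to([546.7,221.5,195],150)
p=np.array([546.7,221.5])+260*d-.9*n;print(p)
bot.move_ptp([*p,195],quat(-n));rep("above grip")
f0=bot.read_state()["contact_force"]
for z in(130,115,108,102.5):
    bot.line_to([*p,z],100);s=bot.read_state()
    if np.linalg.norm(s["contact_force"]-f0)>6: rep("contact %g"%z);break
else:
    rep("down");bot.move_gripper(25,30);s=rep("closed");f=s["contact_force"]-f0;print("along d,n:",f[:2]@d,f[:2]@n)
```

```text
open 33.57 [547.97 220.76 131.04] w 60.12 F [ 1.6 -5.   6.5] 3.3
[597.95655797 -33.39914724]
above grip 35.19 [597.7  -32.99 194.24] w 60.02 F [ 0.3  0.6 -0. ] 0.0
down 36.79 [597.68 -33.44 102.13] w 60.17 F [ 0.   0.2 -0.3] 0.0
closed 37.43 [598.24 -33.3  102.71] w 27.82 F [1.2 1.5 0.6] 30.0
along d,n: -0.7568092770504582 1.039518669550684
```

Run:
```python
from h import *
for nm,(cx,cy) in dict(side=(273,260),top=(213,240)).items():
    a=cv2.imread(f"pics/{nm}0.png").astype(int);shot(nm,nm+"6");b=cv2.imread(f"pics/{nm}6.png").astype(int)
    V=view(nm);f=np.array([546.2,221.0])
    m=(abs(a-b).max(2)>25)[cy-16:cy+16,cx-14:cx+14]
    print(nm,"head top/base proj",proj(nm,[[*f,188],[*f,170],[*f+11*n,188],[*f-11*n,188]],V).round(1).tolist(),"x0,y0",cx-14,cy-16)
    print("\n".join("".join("#" if v else "." for v in r) for r in m))
```

```text
side head top/base proj [[273.2, 255.4], [273.6, 261.7], [269.1, 254.4], [277.4, 256.5]] x0,y0 259 244
............................
............................
............................
............................
............................
............................
............................
............................
............................
............................
..........##..###...........
..........##.#.#.##.........
........##..#####.#.........
........##.#######..........
........#########.#.........
..........#####...###.......
.........#######..####......
.........#######..####......
..........#######.####......
..........#######.##........
..............#.............
............................
............................
............................
............................
............................
............................
............................
............................
............................
............................
............................
top head top/base proj [[214.9, 239.5], [216.0, 240.8], [214.1, 235.2
[... 260 characters left out ...]
####
############################
#########################.#.
####################.......#
###############.............
###########.................
#######.....................
######......................
###.........................
.........#......#..#........
......#.........#..#........
...............#.###........
.......#........##..........
.......#....................
............................
............................
.......##................###
..........##........########
................############
..#.....#...##############.#
.##......#.#############....
..........#.############....
.........###################
.........###################
........###################.
```

The side-image difference puts the pin head at rows 254–264, matching the prediction for fully home. Now I draw the arm out.

Run:
```python
from h import *
p=np.array([546.7,221.5])+260*d-.9*n
for L in(20,65,100,127):
    q=p+L*d;bot.line_to([*q,102.5],90);s=rep(L);print("Fd,Fn",(s["contact_force"][:2]@d).round(1),(s["contact_force"][:2]@n).round(1))
for L in np.arange(128.,134.1,.75):
    q=p+L*d;bot.line_to([*q,102.5],30);bot.pause(.1);s=bot.read_state();F=s["contact_force"][:2]@d
    print(L,F.round(1),((s["tcp_pos"][:2]-p)@d).round(2),round(s["width"],2))
    if F<-13: break
rep("end")
```

```text
20 37.91 [602.36 -53.15 102.71] w 27.67 F [1.7 1.8 1.7] 30.0
Fd,Fn -1.5 2.0
65 38.56 [611.47 -96.98 102.7 ] w 27.96 F [3.8 3.6 2.8] 30.0
Fd,Fn -2.8 4.4
100 39.1 [ 618.49 -131.01  102.68] w 28.05 F [4.6 3.2 1.8] 30.0
Fd,Fn -2.2 5.1
127 39.55 [ 623.95 -157.35  102.68] w 27.84 F [4.5 3.4 2.6] 30.0
Fd,Fn -2.5 5.1
128.0 -2.0 127.18 27.77
128.75 -4.3 127.75 27.6
129.5 -3.8 128.43 27.81
130.25 -4.2 129.14 28.14
131.0 -3.8 129.89 28.05
131.75 -4.0 130.64 27.71
132.5 -4.1 131.4 27.55
133.25 -3.2 132.1 27.54
134.0 -3.4 132.84 28.07
end 42.7 [ 625.25 -163.41  102.68] w 28.07 F [3.9 4.3 1.6] 30.0
```

Run:
```python
from h import *
p=np.array([546.7,221.5])+260*d-.9*n
for L in np.arange(134.5,138.1,.5):
    q=p+L*d;bot.line_to([*q,102.5],30);bot.pause(.1);s=bot.read_state();F=s["contact_force"][:2]@d
    print(L,F.round(1),((s["tcp_pos"][:2]-p)@d).round(2),round(s["width"],2))
    if F<-9: break
rep("end")
shot("top","top7")
# dripper shift in top image: match rim patch
a=cv2.imread("pics/top0.png",0);b=cv2.imread("pics/top7.png",0)
V=view("top")
c0=np.array([619.5,-142.1])
for L in(125,130,131,132,135): print(L,proj("top",[*(c0+L*d),172],V).round(1))
for nm,im in(("a",a),("b",b)):
    r=im[185:235,335:385] if nm=="a" else im[175:225,385:435]
    cs=cv2.HoughCircles(cv2.resize(r,None,fx=4,fy=4,interpolation=2),cv2.HOUGH_GRADIENT,1,200,param1=80,param2=15,minRadius=60,maxRadius=90)
    print(nm,None if cs is None else cs[0]/4+(np.array([335,185,0]) if nm=="a" else np.array([385,175,0])))
```

```text
134.5 -4.2 133.26 27.95
135.0 -6.1 133.33 27.94
135.5 -8.3 133.41 27.62
136.0 -9.8 133.47 28.07
end 44.1 [ 625.35 -164.03  102.59] w 28.07 F [ 2.4 10.5  4.2] 30.0
125 [[409.8 200.5]]
130 [[411.7 200.1]]
131 [[412.1 200. ]]
132 [[412.5 199.9]]
135 [[413.6 199.7]]
a [[362.625 211.125  18.5  ]]
b [[413.375      199.875       16.97500038]]
```

The end stop was felt at about 133.3 mm of travel (131 mm plus the pin's play), and the dripper in the top view has moved 131–135 mm. I'll ease the push slightly and hand in.

Run:
```python
from h import *
p=np.array([546.7,221.5])+260*d-.9*n
q=p+134.5*d;bot.line_to([*q,102.5],30);bot.pause(.3);rep("hold")
print(bot.close_job())
```

```text
hold 44.7 [ 625.3  -163.81  102.64] w 28.06 F [3.3 4.8 2.5] 30.0
the job is handed in; nothing more can be done
None
```

The job is handed in at 44.7 s: the pin is fully home and released, and the arm is drawn to its last stop and held with the button squeezed; I did not re-check the glasses, jebena or grinder by camera at the end.

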